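Unclamp the finished tube block and set it in the blue tray

ROBOT

A 6-joint arm with a two-finger parallel gripper is mounted at the origin on the work surface. World frame = base frame: x ahead of the robot, y to its left, z up, the work surface at z = 0. Lengths are in m, angles in rad, forces in N, time in s.
With the tool pointing down it reaches from about 0.3 to 0.825 m from the base axis. Payload 5.4 kg.
Tool frame: the origin (TCP) lies at the very end of the fingers, on their centre line; the grasp point (between the pads) lies 19 mm behind it; z points along the fingers, y is the line along which they close (so a half turn about z gives the same grasp; the last joint's range is limited). The gripper opens to 92 mm and grips with 3 to 60 N. Pads are 20 mm wide; open, the fingers measure 128 mm over their backs; the gripper's body (75 mm by 189 mm) begins 69 mm behind the grasp point.
Start: joints at [-1.452, 0.158, 1.597, -0, 1.386, -0.21], TCP at [0.186, -0.544, 0.215] pointing down, gripper open.
Joint ranges: [-2.91, 2.91], [-0.94, 2.29], [0.18, 2.7], [-1.29, 4.43], [0.17, 2.64], [-3, 3]. Speed limits (rad/s): [2.57, 2.57, 3.14, 3.14, 3.14, 3.14].

INTERFACE

Orientations are given as a rotation vector (axis times angle).
In Python, from workcell import bot gives the robot as it stands. Calls block until the motion is done:
- bot.goto(position, orientation): joint-space move of the TCP to a pose.
- bot.line_to(position, rot=None, max_speed=0.15): straight line of the TCP; rot=None keeps the orientation; max_speed is the mean speed in m/s.
- bot.set_joints(angles): joint-space move.
- bot.set_gripper(opening, newtons=None): opening from 0.0 (shut) to 1.0 (fully open); newtons is the grip in N (None keeps the last); returns when the fingers have stopped.
- bot.hold(seconds).
- bot.inverse_kinematics(position, orientation): joint angles nearest the present ones, or None.
- bot.read_camera(name): name is "scene" or "top"; returns a dict with "pixels" (384x512x3 uint8, blue, green, red), "fx", "fy", "cx", "cy" (pixels), "R" (3x3) and "t" (3): a world point X has camera coordinates R X + t. Camera axes: x right, y down, z forward; pixel columns grow to the right and rows downward; lengths in m; the calibration is good to about 2 mm. A picture is of the moment at which its call begins. There is no depth.
A pose or a line that the arm cannot do raises bot.MotionError and nothing moves.
- bot.job_done(): hands the job in; it is judged then, once.
Readings, each from a call of its own:
- bot.current_clock(): time.
- bot.current_joints(): joint angles.
- bot.current_joint_vel(): joint speeds.
- bot.current_effort(): joint torques, N m.
- bot.current_ee_pos(): TCP position.
- bot.current_tool_rot(): TCP orientation.
- bot.current_contact_force(): force on the tool from outside, world axes, zero at the start.
- bot.current_ft_torque(): the same for the moment, N m.
- bot.current_opening(): opening from 0.0 (shut) to 1.0 (fully open).
- bot.current_grip_force(): force on a finger pad.
Only numpy, scipy, OpenCV 4.12 (cv2) and the standard library are available. Lean on these libraries where they do the work, as an engineer would, in place of code of your own. Each camera call takes 0.05 s, during which the arm holds its last target. There are 200 camera calls.

TASK

The aluminium tube block with blue caps is finished: slide the red-handled clamp jaw back until its lip is well clear of the block, lift the block up out of the clamp, and set it down flat, upright and without dropping it in the empty blue tray. Then slide the empty clamp's jaw fully home against the fixed jaw and let go. Leave the other block, the bottles, the tip box and the cup where they are.

Things in the scene. Friction and masses are not known exactly. Their poses are not given: they have to be found in the camera images.
- clamp: Bench clamp (small vise), fixed. Aluminium base plate 220 (its x) x 110 (its y) x 14 high; origin at the centre of its underside, z up. At its +x end stands the dark fixed jaw, 70 wide, top 62 above the bench, face at x = +85. The moving jaw slides along the clamp's x. The block stands on the base plate, within 1.5 of the fixed jaw.
- jaw (a joint): Moving jaw's slide, m: the gap between the jaw faces. 0 = fully home (faces meet); grows towards the clamp's -x, stop at 0.115. Starts about 0.066, just round the 64 mm block. Stays where left; about 4 N of friction, no spring or lock. A lip on the jaw's top reaches 8 mm over the block's top edge, so the block cannot rise until the jaw is back past about 0.075.
- jaw_handle (a point): Grip point on the red upright bar on top of the moving jaw (jaw 45 long, 64 wide): bar 16 (clamp x) x 40 (clamp y) x 38 high, from 72.5 to 110.5 above the bench; the point is on the bar's axis, 98 above the bench, 28 behind the jaw's face. It moves with the jaw; its axes are the clamp's.
- block: The finished block: aluminium tube block 64 (its x) x 52 (its y) x 48 high with nine blue caps standing 7 above its top; about 0.42 kg. Origin at the centre of its underside, z up. It starts in the clamp, its x along the clamp's x, its y sides free to be gripped from above.
- blue_tray: Empty blue tray fixed to the bench, 160 (its x) x 130 (its y), walls 4 thick and 12 high, floor 5 thick (its top 5 above the bench). Origin at the centre of its underside, z up.
- grey_tray: Grey tray of the same size and make, fixed, holding the other block: not to be used.
- other_block: The same kind of block with orange caps, in the grey tray: leave it.
- red_cap_bottle: White bottle with red cap, diameter 68, 150 high, beyond the trays; origin at the centre of its underside: leave it.
- clear_bottle: Clear bottle with white cap, diameter 64, 130 high, beyond the trays; origin at the centre of its underside: leave it.
- tip_box: Purple pipette-tip box with pale lid, 120 x 85 x 70 high, on the right of the bench; origin at the centre of its underside: leave it.
- pen_cup: White cup, diameter 70, 90 high, on the left of the bench; origin at the centre of its underside: leave it.
Things that resemble listed ones, but are neither listed nor needed, are in the scene too. What is shaped like the block but green or turquoise is not meant.

How it is judged:
On the way, in this order (a step that is already met when the one before it is completed fails the run):
1. the jaw is slid back clear of the block, which still stands in the clamp (value of joint jaw above 0.074 m and height (world z) of block below 0.03 m), for 0.1 s.
2. the block is lifted out of the clamp (height (world z) of block above 0.06 m and contact force between the fingers and block above 0.5 N), for 0.1 s.
3. the block stands flat in the blue tray, let go, with the jaw not yet home (x of block in the frame of blue_tray between -0.055 and 0.055 m and y of block in the frame of blue_tray between -0.042 and 0.042 m and height (world z) of block below 0.008 m and angle between block's own z axis and vertical below 0.06 rad and linear speed of block below 0.02 m/s and contact force between the fingers and block below 0.3 N and value of joint jaw above 0.02 m), for 0.2 s.
At the end, for the whole second after the job is handed in: The jaw is home (within 5 mm of the fixed jaw) and still; the blue-capped block stands flat and at rest on the blue tray's floor, upright within 0.06 rad, its centre within 55 mm (tray x) and 42 mm (tray y) of the tray's centre (value of joint jaw below 0.005 m and velocity of joint jaw below 0.01 m/s and x of block in the frame of blue_tray between -0.055 and 0.055 m and y of block in the frame of blue_tray between -0.042 and 0.042 m and height (world z) of block below 0.008 m and angle between block's own z axis and vertical below 0.06 rad and linear speed of block below 0.02 m/s); the robot touches nothing.
It fails at once if the block is tipped over (more than 0.6 rad) (angle between block's own z axis and vertical above 0.6 rad).
It fails at once if the block is dropped (falls free faster than 0.6 m/s, about 18 mm of fall) (contact force between the fingers and block below 0.2 N and linear speed of block above 0.6 m/s).
It fails at once if the other block or a bystander is shifted by more than 30 mm (distance of any of other_block, red_cap_bottle, clear_bottle, tip_box, pen_cup from where it was at the start of the episode above 0.03 m).
It also fails if it takes over 58 s, if anything falls off the work surface, if the arm or the gripper's body presses on something with over 40 N, if the wrist force passes 120 N, or if a joint passes its speed limit or range.

## Working session

There is one attempt and no reset: what is moved stays moved. The work goes in short steps, each a Python script; the robot and the scene stay as the last script left them, time stands still between calls to the robot, and variables do not carry over. Pictures are saved under pics/ and viewed, at most 10 in all, crops included, and the job is handed in when it is done.

```bash
mkdir -p pics; ls; python3 - <<'E'
from workcell import bot
import cv2,numpy as np
for n in("scene","top"):
    c=bot.read_camera(n); cv2.imwrite(f"pics/{n}0.png",c["pixels"]); print(n,c["fx"],c["fy"],c["cx"],c["cy"],np.round(c["R"],3).tolist(),c["t"])
print(bot.current_clock(),bot.current_tool_rot())
E
```

```text
pics
scene 409.5000212542745 409.5000212542745 261.55984386248764 188.53940461467354 [[0.886, 0.462, -0.02], [0.232, -0.482, -0.845], [-0.4, 0.744, -0.534]] [-0.49709352 -0.04856625  1.54227637]
top 475.4249452022763 475.4249452022763 257.1571167321614 198.7131238711941 [[-0.018, -1.0, 0.022], [-0.982, 0.014, -0.186], [0.186, -0.025, -0.982]] [-0.02221452  0.58791396  1.45116795]
0.1 [-3.09753478e+00 -5.13949186e-01 -1.14791624e-04]
```

View pics/scene0.png

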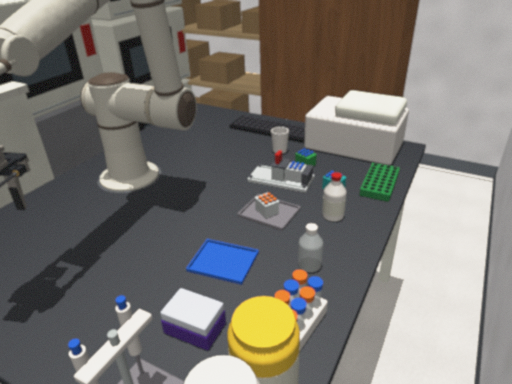

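View pics/top0.png

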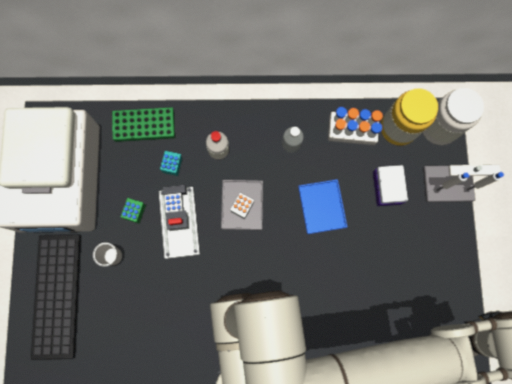

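The top view shows the clamp at about (180,222), with its fixed jaw at (174,189), the red handle at (176,221) and the blue tray at (323,206). There are four block-shaped candidates:
- (173,203): blue caps on bare aluminium, in the clamp. This fits the description.
- (132,210): green body, a decoy.
- (171,161): turquoise, a decoy.
- (242,205): orange caps, in the grey tray. This is the other block.

I'll confirm with a crop.

```bash
python3 - <<'E'
import cv2,numpy as np
a=cv2.imread("pics/top0.png")[150:270,110:220]; b=cv2.imread("pics/scene0.png")[130:210,235:345]
a=cv2.resize(a,None,fx=4.9,fy=4.9,interpolation=cv2.INTER_CUBIC)[:588,:]
a=cv2.resize(a,(400,436)); b=cv2.resize(b,(400,291),interpolation=cv2.INTER_CUBIC)
b=cv2.copyMakeBorder(b,0,145,0,0,cv2.BORDER_CONSTANT)
cv2.imwrite("pics/crop0.png",np.hstack([a,b]))
E
```

```text
(no output)
```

View pics/crop0.png

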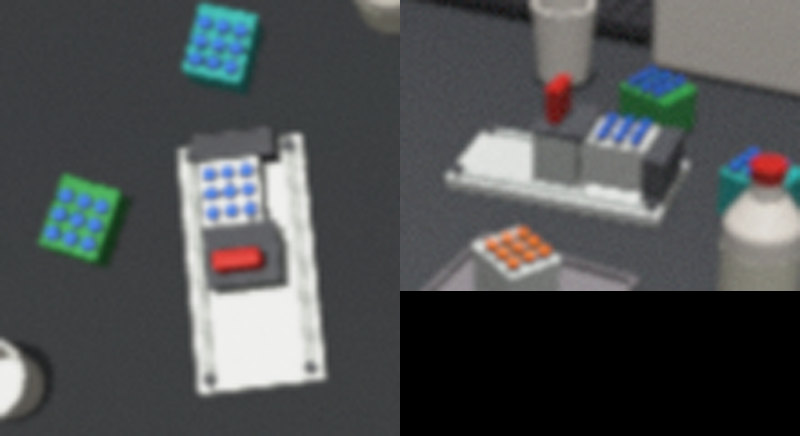

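The crop confirms it: the aluminium block with blue caps stands between the dark fixed jaw and the red-handled moving jaw. The two lookalikes have green and turquoise bodies.

```bash
cat > h.py <<'E'
import cv2,numpy as np
from workcell import bot
def ray(c,uv):
    d=np.array([(uv[0]-c["cx"])/c["fx"],(uv[1]-c["cy"])/c["fy"],1.]); R=np.array(c["R"])
    d=R.T@d; return -R.T@np.array(c["t"]),d/np.linalg.norm(d)
def plane(c,uv,z):
    o,d=ray(c,uv); return o+d*(z-o[2])/d[2]
def tri(c1,p1,c2,p2):
    (o1,d1),(o2,d2)=ray(c1,p1),ray(c2,p2)
    s=np.linalg.lstsq(np.c_[d1,-d2],o2-o1,rcond=None)[0]
    a,b=o1+s[0]*d1,o2+s[1]*d2; return (a+b)/2,np.linalg.norm(a-b)
def mask(c,box,f):
    x0,y0,x1,y1=box; im=c["pixels"]; m=np.zeros(im.shape[:2],np.uint8)
    B,G,R=[im[...,i].astype(int) for i in range(3)]
    m[y0:y1,x0:x1]=f(B,G,R)[y0:y1,x0:x1]; return m
def biggest(m):
    return max(cv2.findContours(m,cv2.RETR_EXTERNAL,cv2.CHAIN_APPROX_NONE)[0],key=cv2.contourArea)
def cen(m):
    v,u=np.nonzero(m); return np.array([u.mean(),v.mean()]),len(u)
red=lambda B,G,R:(R>110)&(R>1.8*G)&(R>1.8*B)
blue=lambda B,G,R:(B>R+45)&(B>G+25)
light=lambda B,G,R:(np.minimum(np.minimum(B,G),R)>150)
E
python3 - <<'E'
from h import *
T=bot.read_camera("top");S=bot.read_camera("scene")
mt=mask(T,(160,205,195,235),red);ms=mask(S,(268,145,295,170),red)
a,na=cen(mt);b,nb=cen(ms);print("handle",a,na,b,nb,tri(T,a,S,b))
print("handle topface@.1105",plane(T,a,.1105), cv2.minAreaRect(np.argwhere(mt)[:,::-1].astype(np.float32)))
v,u=np.nonzero(ms);print("red scene rows",v.min(),v.max(),u.min(),u.max())
ct=mask(T,(160,188,188,214),blue);cs=mask(S,(282,158,312,180),blue)
a,na=cen(ct);b,nb=cen(cs);print("caps",a,na,b,nb,tri(T,a,S,b),plane(T,a,.068))
r=cv2.minAreaRect(np.array([plane(T,p,.068)[:2] for p in np.argwhere(ct)[:,::-1]],np.float32)*1000);print("capsrect",r)
# tray: outer contour -> rim
for z in(0.,.012):
    tt=biggest(mask(T,(290,170,355,240),blue))[:,0];ss=biggest(mask(S,(180,230,265,285),blue))[:,0]
    for c,k in((T,tt),(S,ss)):
        print("tray",z,cv2.minAreaRect(np.array([plane(c,p,z)[:2] for p in k],np.float32)*1000))
q=lambda k:k.mean(0)
m1,m2=[cv2.minAreaRect(k.astype(np.float32))[0] for k in(tt,ss)]
def diag(k):
    p=cv2.approxPolyDP(k.reshape(-1,1,2),8,True)[:,0]; return p
print(diag(tt).tolist(),diag(ss).tolist())
# plate
k=biggest(mask(T,(150,180,210,265),light))[:,0]
p=np.array([plane(T,x,.014)[:2] for x in k],np.float32)*1000
print("plate",cv2.minAreaRect(p),cv2.boxPoints(cv2.minAreaRect(p)).tolist())
E
```

```text
handle [174.4    220.7875] 80 [278.09375 153.1875 ] 32 (array([0.51366197, 0.22107611, 0.10517182]), np.float64(1.709620741127122e-05))
handle topface@.1105 [0.51290314 0.22027885 0.1105    ] ((174.5, 221.0), (6.0, 13.0), 90.0)
red scene rows 150 156 275 281
caps [172.74736842 201.98947368] 95 [296.22368421 164.76315789] 76 (array([0.57869166, 0.23283364, 0.06805898]), np.float64(0.000722124441875855)) [0.57838354 0.23265316 0.068     ]
capsrect ((577.8612670898438, 232.53819274902344), (43.414772033691406, 42.37838363647461), 5.061458110809326)
tray 0.0 ((571.11767578125, -246.9393768310547), (167.27296447753906, 137.57638549804688), 8.536702156066895)
tray 0.0 ((562.5810546875, -238.2126922607422), (169.40798950195312, 145.9024200439453), 8.34956169128418)
tray 0.012 ((569.0611572265625, -244.96356201171875), (165.96551513671875, 136.50108337402344), 8.53673267364502)
tray 0.012 ((570.4501342773438, -249.1353302001953), (166.77789306640625, 143.63729858398438), 8.349584579467773)
[[337, 179], [298, 186], [307, 233], [347, 226]] [[186, 266], [241, 283], [258, 249], [207, 238]]
plate ((522.8055419921875, 221.78729248046875), (220.2820587158203, 111.25163269042969), 5.887162208557129) [[407.5399169921875, 265.8226013183594], [418.950927734375, 155.15773010253906], [638.0711669921875, 177.75198364257812], [626.66015625, 288.4168701171875]]
```

```bash
cat >> h.py <<'E'
from scipy.spatial.transform import Rotation as Ro
YAW=np.radians(5.9); C=np.array([.5228,.2218]); ex=np.array([np.cos(YAW),np.sin(YAW)]); ey=np.array([-ex[1],ex[0]])
def cl(x,y,z): return np.r_[C+x*ex+y*ey,z]
def rot(phi):
    out=[]
    for f in(phi,phi+np.pi):
        y=np.array([np.cos(f),np.sin(f),0]);z=np.array([0,0,-1.]);out.append(Ro.from_matrix(np.c_[np.cross(y,z),y,z]).as_rotvec())
    return out
def best(pos,phi):
    c=[(abs(q[5]),r) for r in rot(phi) for q in[bot.inverse_kinematics(pos,r)] if q is not None]
    return min(c,key=lambda t:t[0])[1]
def st(s=""): print(s,round(bot.current_clock(),2),np.round(bot.current_ee_pos(),4),"F",np.round(bot.current_contact_force(),1),"open",round(bot.current_opening(),3),"grip",round(bot.current_grip_force(),1))
E
python3 - <<'E'
from h import *
bot.set_gripper(.7,15)
p=cl(-9,0,0); p=cl(-.009,0,.2); r=best(p,YAW)
bot.goto(p,r); st("above"); print(np.round(bot.current_joints(),2))
bot.line_to(cl(-.009,0,.082)); st("down")
bot.set_gripper(0,15); st("grip")
c=bot.read_camera("top");s=bot.read_camera("scene")
a=cv2.resize(c["pixels"][140:270,110:240],(400,400));b=cv2.resize(s["pixels"][100:220,225:345],(400,400))
cv2.imwrite("pics/grip.png",np.hstack([a,b]))
E
```

```text
above 3.7 [0.5142 0.2202 0.2   ] F [-0.  -0.  -0.4] open 0.699 grip 0.0
[ 0.19  0.13  1.66 -0.    1.35  0.09]
down 4.63 [0.5147 0.221  0.0831] F [0.8 0.4 0.4] open 0.698 grip 0.0
grip 5.42 [0.5143 0.2209 0.0821] F [ 2.8  0.2 -1.3] open 0.173 grip 15.0
```

View pics/grip.png

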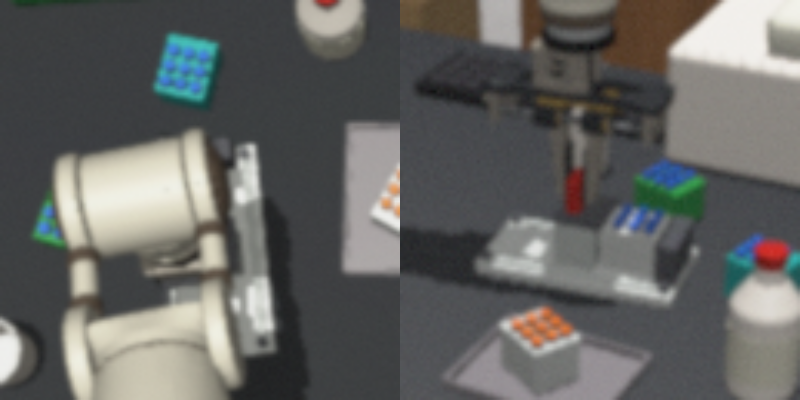

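The fingers hold the red handle: right panel at (575,190), and the opening of 15.9 mm matches the 16 mm bar. Next I pull the jaw back.

```bash
python3 - <<'E'
from h import *
bot.set_gripper(0,25)
bot.line_to(cl(-.047,0,.082),max_speed=.06); st("pulled")
bot.set_gripper(.6); st("open")
bot.line_to(cl(-.047,0,.2)); st("up")
bot.set_joints(bot.current_joints()+np.r_[-.6,0,0,0,0,0])
T=bot.read_camera("top");S=bot.read_camera("scene")
a,na=cen(mask(T,(160,205,195,250),red));b,nb=cen(mask(S,(250,140,295,175),red));print("handle",na,nb,tri(T,a,S,b))
a,na=cen(mask(T,(160,188,188,214),blue));b,nb=cen(mask(S,(282,158,312,180),blue));P=tri(T,a,S,b)[0];print("caps",na,nb,P,ex@(P[:2]-C),ey@(P[:2]-C))
# block top face (light + caps) in top view at z .062
m=mask(T,(158,186,190,240),lambda B,G,R:(np.maximum(np.maximum(B,G),R)>120)&((B>R+25)|(B>140)))
a=cv2.resize(T["pixels"][170:270,130:230],(500,500),interpolation=cv2.INTER_CUBIC)
cv2.imwrite("pics/back.png",a)
E
```

```text
pulled 6.52 [0.4752 0.2169 0.082 ] F [-2.4  0.2  2.4] open 0.172 grip 25.0
open 7.24 [0.4761 0.217  0.082 ] F [ 0.2  0.4 -0.6] open 0.601 grip 0.0
up 8.18 [0.4753 0.2168 0.1988] F [ 0.  -0.2 -0.2] open 0.602 grip 0.0
handle 82 36 (array([0.47371653, 0.21691882, 0.106301  ]), np.float64(0.0002932751341475928))
caps 96 75 [0.57895494 0.23288046 0.06804801] 0.056996464777725894 0.005249460578562986
```

View pics/back.png

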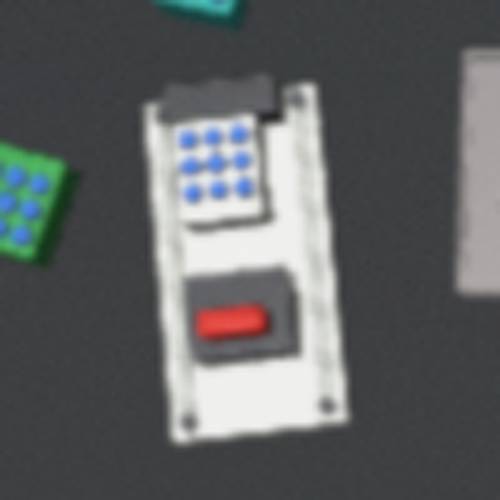

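The jaw is back about 39 mm: the handle is at crop (232,321), with a clear gap to the block, which still stands at crop (217,165). Next I grip the block across its y sides and lift.

```bash
python3 - <<'E'
from h import *
bot.set_gripper(1.0,35)
p=cl(.054,.0045,.2); r=best(p,YAW+np.pi/2)
bot.goto(p,r); st("above"); print(np.round(bot.current_joints(),2))
bot.line_to(cl(.054,.0045,.07)); st("mid")
bot.line_to(cl(.054,.0045,.029),max_speed=.06); st("down")
bot.set_gripper(0,35); st("grip")
bot.line_to(cl(.054,.0045,.05),max_speed=.05); st("lift1")
bot.line_to(cl(.053,.0045,.21),max_speed=.12); st("lift")
S=bot.read_camera("scene")
cv2.imwrite("pics/lift.png",cv2.resize(S["pixels"][70:220,225:375],(500,500)))
E
```

```text
above 11.56 [0.5762 0.2311 0.2   ] F [-0.5 -0.9  0.7] open 1.001 grip 0.0
[ 0.19  0.29  1.48 -0.    1.38 -1.48]
mid 12.57 [0.577  0.2319 0.0712] F [ 0.1  0.1 -0.1] open 1.001 grip 0.0
down 13.41 [0.5763 0.2319 0.0292] F [-0.1 -0.8  0.2] open 0.997 grip 0.0
grip 14.09 [0.576  0.232  0.0291] F [0.1 0.3 0.5] open 0.564 grip 35.0
lift1 14.66 [0.5761 0.2318 0.0501] F [-0.3 -0.2 -4.2] open 0.561 grip 35.0
lift 16.14 [0.5744 0.2316 0.2088] F [-0.2  0.2 -4.6] open 0.563 grip 35.0
```

View pics/lift.png

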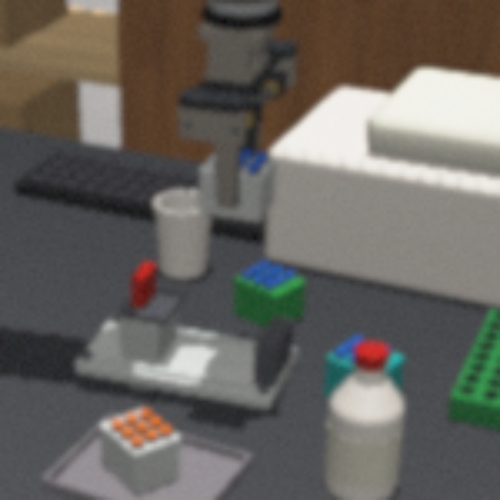

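The block is lifted level and clear: it shows at crop (235,190), opening 51.8 mm, 4.6 N load. Next I carry it to the tray and lower it with force feedback.

```bash
python3 - <<'E'
from h import *
q=np.array([.5695,-.246]); r=best(np.r_[q,.21],np.radians(98.5))
bot.goto(np.r_[q,.21],r); st("over"); print(np.round(bot.current_joints(),2))
bot.line_to(np.r_[q,.045]); st("low")
bot.line_to(np.r_[q,.026],max_speed=.05); bot.hold(.2); f0=bot.current_contact_force()[2]; st("near")
z=.026
while z>.016:
    z-=.001; bot.line_to(np.r_[q,z],max_speed=.02)
    if bot.current_contact_force()[2]>f0+3: break
st(f"touch {z:.3f}")
T=bot.read_camera("top");S=bot.read_camera("scene")
cv2.imwrite("pics/place.png",cv2.resize(S["pixels"][150:300,150:300],(500,500)))
E
```

```text
over 18.18 [ 0.5697 -0.2454  0.21  ] F [-0.5  0.3 -4.7] open 0.562 grip 35.0
[-0.6   0.28  1.47  0.    1.4   0.82]
low 19.43 [ 0.5704 -0.2466  0.0463] F [ 0.1  0.5 -4.4] open 0.568 grip 35.0
near 20.16 [ 0.5698 -0.2462  0.0264] F [ 0.5 -1.1 -4.2] open 0.564 grip 35.0
touch 0.018 22.16 [ 0.5696 -0.2461  0.0191] F [-4.5  2.8  6.4] open 0.563 grip 35.0
```

View pics/place.png

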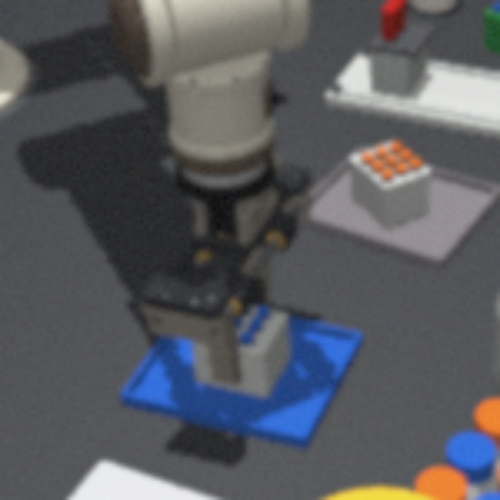

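The block rests on the tray floor near its centre: crop (245,355), contact at TCP z 0.019, and the load has gone over to the floor. Next I release, check, and push the jaw home.

```bash
python3 - <<'E'
from h import *
bot.set_gripper(.9); st("rel")
q=bot.current_ee_pos(); bot.line_to(np.r_[q[:2],.21]); st("up")
bot.set_gripper(.6,25)
p=cl(-.0465,0,.2); r=best(p,YAW); bot.goto(p,r)
T=bot.read_camera("top");S=bot.read_camera("scene")
a=cen(mask(T,(311,190,337,222),light)); t=cv2.minAreaRect(biggest(mask(T,(290,170,355,240),blue)))
print("block px",a,plane(T,a[0],.06),"tray px",t)
cv2.imwrite("pics/tray.png",np.hstack([cv2.resize(T["pixels"][170:245,285:360],(400,400)),cv2.resize(S["pixels"][200:300,175:275],(400,400))]))
bot.line_to(cl(-.0465,0,.082)); bot.set_gripper(0,25); st("grip")
E
```

```text
rel 22.88 [ 0.5695 -0.246   0.0179] F [ 0.3 -0.6  0.2] open 0.898 grip 0.0
up 24.31 [ 0.5689 -0.2456  0.2087] F [-0.3  0.5 -0.9] open 0.901 grip 0.0
block px (array([324.12605042, 204.04201681]), 238) [ 0.56648069 -0.24307422  0.06      ] tray px ((322.4093933105469, 206.01699829101562), (51.17078399658203, 41.710636138916016), 79.3803482055664)
grip 28.32 [0.4761 0.217  0.0821] F [-3.4 -1.3  2.8] open 0.175 grip 25.0
```

View pics/tray.png

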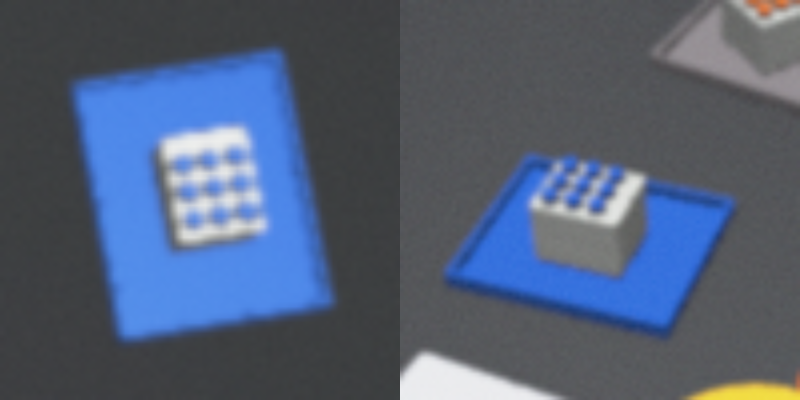

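The block stands upright near the middle of the tray: left panel at (213,187), with the tray centre at about (203,195). The handle is gripped again. Next I push the jaw home until the fixed jaw pushes back.

```bash
python3 - <<'E'
from h import *
bot.line_to(cl(.048,0,.082),max_speed=.08); st("near")
x=.048
while x<.066:
    x+=.0015; bot.line_to(cl(x,0,.082),max_speed=.03); F=ex@bot.current_contact_force()[:2]
    if F<-18: break
st(f"stop x={x:.4f} F={F:.1f} actual {ex@(bot.current_ee_pos()[:2]-C):.4f}")
bot.set_gripper(.6); st("open")
p=bot.current_ee_pos(); bot.line_to(np.r_[p[:2],.22]); st("up")
bot.set_joints(bot.current_joints()+np.r_[-.7,0,0,0,0,0]); st("away")
T=bot.read_camera("top");S=bot.read_camera("scene")
a,na=cen(mask(T,(155,180,195,235),red));b,nb=cen(mask(S,(268,135,315,175),red));P=tri(T,a,S,b)[0];print("handle",na,nb,P,ex@(P[:2]-C))
cv2.imwrite("pics/home.png",np.hstack([cv2.resize(T["pixels"][170:270,130:230],(400,400)),cv2.resize(S["pixels"][130:210,240:320],(400,400))]))
E
```

```text
near 29.65 [0.5709 0.2267 0.0821] F [0.7 0.5 2.4] open 0.173 grip 25.0
stop x=0.0630 F=-18.8 actual 0.0591 32.15 [0.5816 0.2279 0.082 ] F [-18.4  -4.2  16.5] open 0.173 grip 25.0
open 32.88 [0.5855 0.2283 0.082 ] F [-0.4 -0.2 -0.2] open 0.601 grip 0.0
up 33.94 [0.5848 0.2281 0.2186] F [ 0.2  0.3 -0.2] open 0.598 grip 0.0
away 35.52 [ 0.5946 -0.2011  0.2186] F [-0.5  0.3  0.1] open 0.598 grip 0.0
handle 80 35 [0.58001584 0.22741941 0.10606022] 0.05749039391275321
```

View pics/home.png

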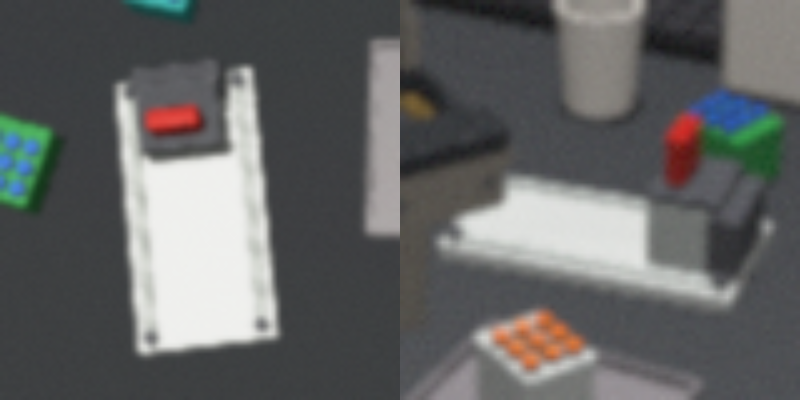

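The jaws meet with no gap: left panel at (175,85), handle at clamp x 57.5 mm against 57 expected. The gripper is clear, so I hand in.

```bash
python3 -c "
from workcell import bot
print(bot.job_done())"
```

```text
the job is handed in; nothing more can be done
None
```

I handed the job in with the blue-capped block upright near the centre of the blue tray, the clamp jaw fully home and released, and the gripper clear of everything; the hand-in returned no verdict.

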